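End float check of a gear unit's shaft

TASK

Set the small green gear unit down in the blue test cradle, its shaft passing out through the fork, and let go of it. Then take the orange hub, pull the shaft fully out to its outer stop, and only after that push it fully in to its inner stop, so that the whole end float is felt; leave it fully in, with the unit sitting in the cradle. Leave the other things on the bench where they are.

Things in the scene. Friction and masses are not known exactly. Their poses are not given: they have to be found in the camera images.
- gear_unit: Loose green gear unit, 0.5 to 0.8 kg with its shaft, upright. Foot plate 76 (x) x 66 (y) x 8 mm; on it the housing, 76 (x) x 50 (y) mm with flat upright sides, top at 62 mm. Origin: centre of the underside; z up; +x is the way the shaft comes out, its axis 34 mm above the underside at y = 0. Grip it from above across the 50 mm width of the housing.
- shaft (a joint): Axial position of the shaft in the gear unit, in m: 0 = fully in (inner stop), 0.018 = fully out (outer stop), growing along the unit's +x. Starts somewhere between. It drags with about 3 N of friction and stays where it is left; the stops are firm. It does not turn.
- hub_center (a point): Centre of the orange round hub on the shaft, moving with it: 44 mm diameter, 24 mm long along the shaft; axes as the unit's. 34 mm above the unit's underside and, shaft fully in, 84 mm along +x from the unit's origin (fully out 102 mm). Steel neck between housing and hub: 16 mm diameter, 34 mm long when fully in. Grip the hub from above across its diameter.
- cradle_seat (a point): Middle of the seating surface of the blue cradle, 10 mm above the bench; z up; +x towards the fork. The cradle's place and angle vary. When the unit sits in it, the unit's origin is at this point and its x along this x, with 4 mm of play each way in x and in y. The unit is lowered in from above.
- cradle: The blue test cradle, fixed to the bench; base 120 (x) x 104 (y) x 10 mm, origin under its centre. Over the seat stand: back plate at x -50 to -42 mm, 55 mm high, 70 wide; two fork prongs at x 42 to 50, 50 high, each 18 wide, 28 mm gap between them (y -14 to 14) for the shaft neck; side rails, inner faces at y -37 and 37, 17 high. Tops lean outward as lead-ins.
- multimeter: Red multimeter, 78 x 155 x 49 mm, loose, lying at the right edge of the bench; origin at the centre of its underside. Bystander.
- oil_bottle: Yellowish oil bottle with red tip, 43 mm diameter, 120 mm tall, loose, standing at the back of the bench; origin at the centre of its underside. Bystander.

How it is judged:
On the way, in this order (a step that is already met when the one before it is completed fails the run):
1. the gear unit sits in the cradle, shaft out through the fork, and the fingers have let go of it (z of gear_unit in the frame of cradle_seat between -0.004 and 0.004 m and x of gear_unit in the frame of cradle_seat between -0.008 and 0.008 m and y of gear_unit in the frame of cradle_seat between -0.008 and 0.008 m and angle between the x axis of gear_unit and the x axis of cradle_seat, either way round below 0.15 rad and angle between gear_unit's own z axis and vertical below 0.08 rad and x of hub_center in the frame of cradle_seat above 0.05 m and contact force between the fingers and gear_unit below 0.1 N), for 0.2 s.
2. with the unit seated, the shaft is pulled out to its outer stop (within 2.5 mm) (z of gear_unit in the frame of cradle_seat between -0.004 and 0.004 m and x of gear_unit in the frame of cradle_seat between -0.008 and 0.008 m and y of gear_unit in the frame of cradle_seat between -0.008 and 0.008 m and angle between the x axis of gear_unit and the x axis of cradle_seat, either way round below 0.15 rad and angle between gear_unit's own z axis and vertical below 0.08 rad and x of hub_center in the frame of cradle_seat above 0.05 m and value of joint shaft above 0.0155 m), for 0.2 s.
3. with the unit seated, the shaft is pushed in to its inner stop (within 2.5 mm) (z of gear_unit in the frame of cradle_seat between -0.004 and 0.004 m and x of gear_unit in the frame of cradle_seat between -0.008 and 0.008 m and y of gear_unit in the frame of cradle_seat between -0.008 and 0.008 m and angle between the x axis of gear_unit and the x axis of cradle_seat, either way round below 0.15 rad and angle between gear_unit's own z axis and vertical below 0.08 rad and x of hub_center in the frame of cradle_seat above 0.05 m and value of joint shaft below 0.0025 m), for 0.2 s.
At the end, for the whole second after the job is handed in: The gear unit sits flat in the cradle (underside within 4 mm of the seat's height, centre within 8 mm, angle within 0.15 rad, tilt within 0.08 rad), its shaft out through the fork, at rest, and the shaft is within 2.5 mm of its inner stop (all of step 3 and linear speed of gear_unit below 0.02 m/s); the robot touches nothing.
It fails at once if a bystander (multimeter, oil bottle) is moved by more than 30 mm (distance of any of multimeter, oil_bottle from where it was at the start of the episode above 0.03 m).
It fails at once if the gear unit is tipped by more than 0.7 rad (angle between gear_unit's own z axis and vertical above 0.7 rad).
It also fails if it takes over 45 s, if anything falls off the work surface, if the arm or the gripper's body presses on something with over 40 N, if the wrist force passes 120 N, or if a joint passes its speed limit or range.

ROBOT

A 6-joint arm with a two-finger parallel gripper is mounted at the origin on the work surface; the furniture and walls round the work are solid. World frame = base frame: x ahead of the robot, y to its left, z up, the work surface at z = 0. Lengths are in m, angles in rad, forces in N, time in s.
With the tool pointing down it reaches from about 0.2 to 0.875 m from the base axis. Payload 3.4 kg.
Tool frame: the origin (TCP) lies between the finger pads; the fingertips stand 25 mm ahead of it and the grasp point (between the pads) lies 6 mm ahead of it (r.nose_length is the z of the fingertips in the tool frame, in m); z points along the fingers, y is the line along which they close (so a half turn about z gives the same grasp; the last joint's range is limited). The gripper opens to 94 mm and grips with 3 to 60 N. Pads are 16 mm wide; open, the fingers measure 119 mm over their backs; the gripper's body (75 mm by 177 mm) begins 78 mm behind the grasp point.
Start: joints at [-0.121, 0.276, 1.505, -0, 1.361, -0.121], TCP at [0.575, -0, 0.23] pointing down, gripper open.
Joint ranges: [-2.89, 2.89], [-0.75, 2.08], [0.22, 2.7], [-1.18, 4.32], [0.11, 2.71], [-2.7, 2.7]. Speed limits (rad/s): [2.57, 2.57, 3.14, 3.14, 3.14, 3.14].

INTERFACE

Orientations are given as a unit quaternion [w, x, y, z].
In Python, from plant import r, gripper_to, inverse_kinematics, vision, models, telemetry gives the robot as it stands. Calls block until the motion is done:
- r.move_to(position, orientation): joint-space move of the TCP to a pose.
- r.move_l(position, rot=None, vel=0.15, guard=None): straight line of the TCP; rot=None keeps the orientation; vel is the mean speed in m/s. With guard (N) it stops when the force on the tool has changed by that much, and returns True; else False.
- r.movej(angles): joint-space move.
- gripper_to(opening, f_grip=None): finger opening in m; f_grip is the grip in N (None keeps the last); returns when the fingers have stopped.
- r.hold(seconds).
- inverse_kinematics(position, orientation): joint angles nearest the present ones, or None.
- vision.snapshot(name): name is "scene" or "side" or "wrist"; returns the picture (480x640x3 uint8, red, green, blue); there is no depth.
- vision.get_calibration(name): a dict with "fx", "fy", "cx", "cy" (pixels), "position" and "orientation" of the camera in the world. Camera axes: x right, y down, z forward; pixel columns grow to the right and rows downward; lengths in m; the calibration is good to about 2 mm. A picture is of the moment at which its call begins: read the wrist's pose just before it. get_calibration takes no time and is no camera call; for the wrist camera it gives the pose at the moment of the call.
A pose or a line that the arm cannot do raises r.PlanningError and nothing moves.
- r.sign_off(): hands the job in; it is judged then, once.
Trained networks look in the newest picture that a camera, given by its name, has taken for a name from the list of things; names that differ only in an ending like _2 or _b are one class to them, and where a whole thing is asked for, a point or a joint stands for the part that bears it (a point fixed in the world has none). Each returns a list of dicts, best first, with "score" (0 to 1); they miss things now and then, are a little off and sometimes report something else, mostly with a low value. They report only what shows in the picture. A call takes as long as a camera call.
- models.boxes_of(thing, camera): "at" ([x, y, z] in m, in world coordinates, good to about 4 mm: the middle of the surface that is visible of it).
- models.regions_of(thing, camera): "pixels" (480x640 bool, what is visible of it).
- models.mark_of(thing, camera): "at" ([x, y, z] in m, in world coordinates, good to about 4 mm: a listed point, or the origin of a listed thing).
Readings, each from a call of its own:
- telemetry.current_t(): time.
- telemetry.current_joints(): joint angles.
- telemetry.current_dq(): joint speeds.
- telemetry.current_joint_efforts(): joint torques, N m.
- telemetry.current_ee_pos(): TCP position.
- telemetry.current_tool_rot(): TCP orientation.
- telemetry.current_wrist_force(): force on the tool from outside, world axes, zero at the start.
- telemetry.current_torque(): the same for the moment, N m.
- telemetry.current_opening(): finger opening in m.
- telemetry.current_finger_force(): force on a finger pad.
Only numpy, scipy, OpenCV 4.12 (cv2) and the standard library are available. Lean on these libraries where they do the work, as an engineer would, in place of code of your own. Each camera call takes 0.05 s, during which the arm holds its last target. There are 200 camera calls.

## Working session

There is one attempt and no reset: what is moved stays moved. The work goes in short steps, each a Python script; the robot and the scene stay as the last script left them, time stands still between calls to the robot, and variables do not carry over. Pictures are saved under pics/ and viewed, at most 13 in all, crops included, and the job is handed in when it is done.

```bash
mkdir -p pics; ls; python3 - <<'E'
from plant import r, vision, models, telemetry
import cv2,numpy as np
for c in ["scene","side"]:
    im=vision.snapshot(c); cv2.imwrite(f"pics/{c}0.png",im[:,:,::-1])
    for n in ["gear_unit","hub_center","cradle_seat","cradle"]:
        print(c,n,[(np.round(d["at"],4).tolist(),round(d["score"],2)) for d in models.mark_of(n,c)[:2]])
    k=vision.get_calibration(c);print(k)
print(telemetry.current_t(),r.nose_length)
E
```

```text
pics
scene gear_unit [([0.4836, 0.1536, 0.0007], 0.81)]
scene hub_center [([0.4418, 0.0667, 0.031], 0.62)]
scene cradle_seat [([0.4904, -0.1582, 0.012], 0.73)]
scene cradle [([0.4861, -0.156, -0.0007], 0.56)]
{'fx': 557.3262595241602, 'fy': 557.3262595241602, 'cx': 323.68521929434985, 'cy': 235.84864376903917, 'position': array([ 2.63142714e-04, -1.04421946e+00,  6.06553410e-01]), 'orientation': array([-0.5164811 ,  0.82402118, -0.18979082,  0.13496599])}
side gear_unit [([0.4645, -0.3624, -0.0015], 0.61), ([0.4822, 0.1518, -0.0054], 0.6)]
side hub_center [([0.445, 0.0687, 0.0356], 0.83)]
side cradle_seat [([0.4864, -0.1567, 0.0075], 0.58)]
side cradle [([0.4874, -0.1643, 0.0], 0.59)]
{'fx': 434.70504697435337, 'fy': 434.70504697435337, 'cx': 321.20421248152104, 'cy': 241.19254017431828, 'position': array([ 0.44509143, -0.73888968,  0.56569842]), 'orientation': array([-0.45297311,  0.88813282, -0.07306549,  0.02639864])}
0.5 0.025
```

View pics/scene0.png

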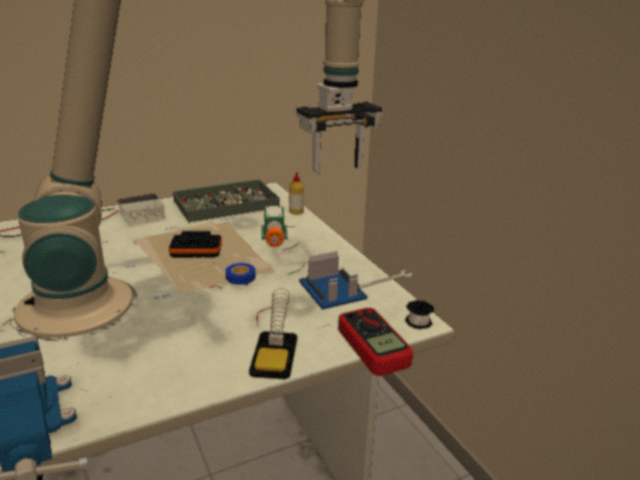

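View pics/side0.png

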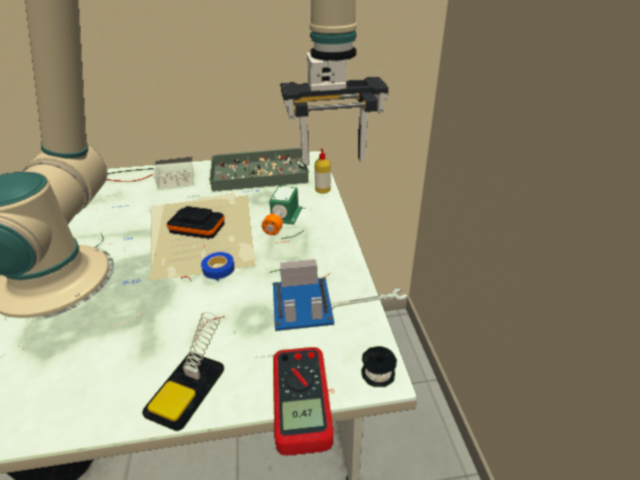

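The unit (scene px 274,228; side 285,205) has its hub pointing toward the camera and to the left. The cradle (scene 333,288; side 302,300) has its fork facing the camera. Next I'll look at both from above with the wrist camera.

```bash
cat > h.py <<'E'
from plant import r, gripper_to, inverse_kinematics, vision, models, telemetry
import cv2,numpy as np
from scipy.spatial.transform import Rotation as R
def rot(yaw):  # tool down, closing line (y) across a thing whose x has this yaw
    y=np.array([-np.sin(yaw),np.cos(yaw),0]); best=None
    for s in (1,-1):
        z=np.array([0,0,-1.]); M=np.c_[np.cross(s*y,z),s*y,z]
        q=R.from_matrix(M).as_quat(); yield q[[3,0,1,2]]
def quat(yaw,p):
    c=[(abs(j[5]),q) for q in rot(yaw) if (j:=inverse_kinematics(list(p),list(q))) is not None]
    return list(min(c,key=lambda t:t[0])[1])
def ray(cal,uv,z):  # pixel -> world point at height z
    q=cal["orientation"]; d=R.from_quat(q[[1,2,3,0]]).apply([(uv[0]-cal["cx"])/cal["fx"],(uv[1]-cal["cy"])/cal["fy"],1])
    p=cal["position"]; return p+d*(z-p[2])/d[2]
def look(name,marks):
    cal=vision.get_calibration("wrist"); im=vision.snapshot("wrist"); cv2.imwrite(f"pics/{name}.png",im[:,:,::-1])
    for n in marks: print(n,[(np.round(d["at"],4).tolist(),round(d["score"],2)) for d in models.mark_of(n,"wrist")[:2]])
    np.save(f"pics/{name}.npy",cal,allow_pickle=True); print({k:np.round(v,4).tolist() for k,v in cal.items()})
    return im,cal
E
python3 - <<'E'
from h import *
for nm,p,yaw,m in [("wc",[.488,-.13,.27],-1.5,["cradle_seat","cradle"]),("wu",[.483,.15,.27],-2.0,["gear_unit","hub_center","oil_bottle"])]:
    q=quat(yaw,p); print(q,np.round(inverse_kinematics(p,q),2)); r.move_to(p,q); look(nm,m)
print(telemetry.current_t())
E
```

```text
[np.float64(0.0), np.float64(0.6816387600233341), np.float64(0.7316888688738208), np.float64(0.0)] [-0.4   0.15  1.58 -0.    1.42 -0.47]
cradle_seat [([0.4838, -0.1615, 0.0121], 0.74)]
cradle [([0.4851, -0.1604, -0.0019], 0.82)]
{'fx': 394.6161, 'fy': 394.6161, 'cx': 323.1434, 'cy': 240.5441, 'position': [0.4816, -0.0464, 0.4246], 'orientation': [0.1454, 0.9888, 0.0344, 0.0055]}
[np.float64(0.0), np.float64(0.8414709848078965), np.float64(0.5403023058681398), np.float64(0.0)] [ 0.16  0.15  1.57 -0.    1.42  0.59]
gear_unit [([0.4842, 0.1549, -0.0001], 0.9), ([0.5881, 0.2533, -0.0011], 0.42)]
hub_center [([0.4476, 0.0648, 0.0363], 0.91)]
oil_bottle [([0.5881, 0.2534, -0.0017], 0.95)]
{'fx': 394.6161, 'fy': 394.6161, 'cx': 323.1434, 'cy': 240.5441, 'position': [0.5176, 0.2259, 0.4242], 'orientation': [0.1429, 0.9666, -0.2102, -0.031]}
2.625
```

View pics/wc.png

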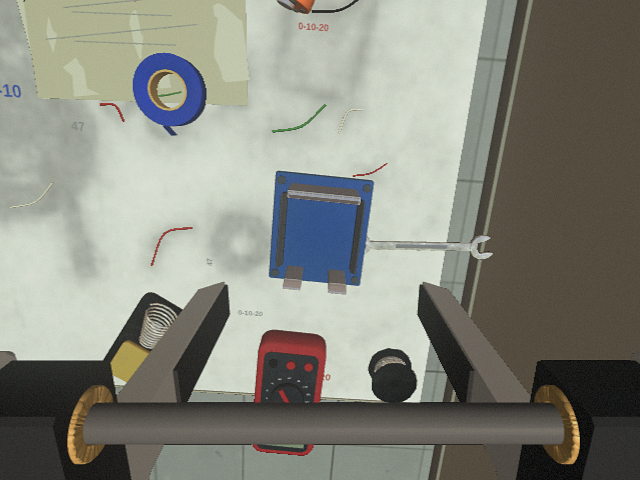

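View pics/wu.png

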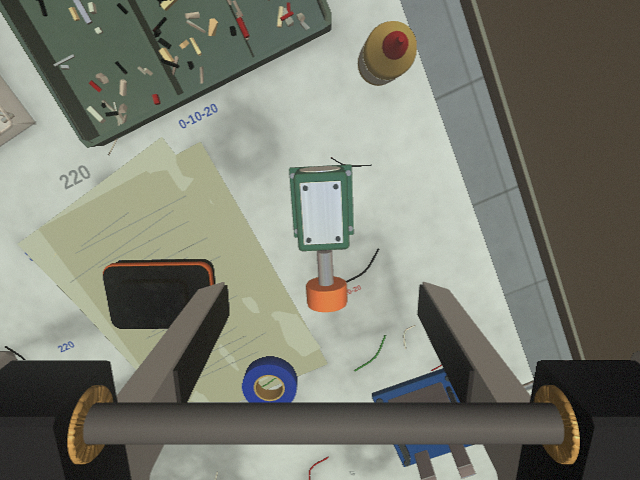

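The cradle's base corners in wc are about (276,171), (373,181), (362,287) and (269,279). The unit's white top plate in wu spans about (302–350, 180–248), with the hub at (326,294). I'll refine both using the colour masks.

```bash
cat > meas.py <<'E'
from h import *
def rect(nm,mask,z):
    cal=np.load(f"pics/{nm}.npy",allow_pickle=True).item()
    n,l,s,c=cv2.connectedComponentsWithStats(mask.astype(np.uint8)); i=1+np.argmax(s[1:,4]); print(s[i])
    cn=max(cv2.findContours((l==i).astype(np.uint8),0,1)[0],key=cv2.contourArea)[:,0,:]
    P=np.array([ray(cal,uv,z)[:2] for uv in cn])*1000
    c,wh,a=cv2.minAreaRect(P.astype(np.float32)); print(nm,np.round(c,1),np.round(wh,1),round(a,2))
    return P
def roi(m,x0,x1,y0,y1):
    o=np.zeros_like(m); o[y0:y1,x0:x1]=m[y0:y1,x0:x1]; return o
if __name__=="__main__":
    hc=cv2.cvtColor(cv2.imread("pics/wc.png"),cv2.COLOR_BGR2HSV); hu=cv2.cvtColor(cv2.imread("pics/wu.png"),cv2.COLOR_BGR2HSV)
    rect("wc",roi((abs(hc[...,0].astype(int)-107)<12)&(hc[...,1]>130),255,385,160,300),.01)
    g=roi((abs(hu[...,0].astype(int)-75)<18)&(hu[...,1]>90),280,365,155,260)
    rect("wu",g,.062)
    w=roi((hu[...,1]<60)&(hu[...,2]>120),301,351,180,248)
    rect("wu",w,.062)
    P=rect("wu",roi((hu[...,0]<14)&(hu[...,1]>170),290,360,265,320),.056); print(P.mean(0))
E
python3 meas.py
```

```text
[ 270  172  103  113 6698]
wc [ 485.5 -159.7] [118.4 102.1] 88.19
[343 217   3  19  25]
wu [496.1 131.1] [17.7  1.9] 66.38
[ 301  181   43   64 2477]
wu [481.8 151.3] [60.1 38.7] 68.49
[308 285  38  27 509]
wu [449.4  65.1] [25.5 40.4] 76.62
[449.44636454  66.44489491]
```

```bash
python3 - <<'E'
from meas import *
hu=cv2.cvtColor(cv2.imread("pics/wu.png"),cv2.COLOR_BGR2HSV)
for x,y in [(296,210),(325,247),(320,177),(351,200),(325,210)]: print(hu[y,x])
g=roi((abs(hu[...,0].astype(int)-76)<16)&(hu[...,1]>90)&(hu[...,2]>40),280,365,150,262)
P=rect("wu",g,.062)
im=cv2.imread("pics/wu.png")[150:320,260:390]; cv2.imwrite("pics/wuz.png",cv2.resize(im,None,fx=3.5,fy=3.5,interpolation=cv2.INTER_CUBIC))
# predicted outline for candidate pose
E
```

```text
[67 66 85]
[ 74  87 114]
[ 75  84 112]
[ 75  90 108]
[101  17 213]
[343 217   3  19  25]
wu [496.1 131.1] [17.7  1.9] 66.38
```

View pics/wuz.png

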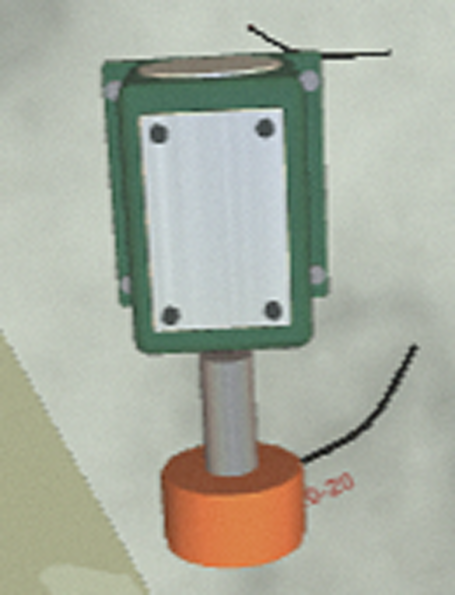

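The zoom shows the housing-top corners at about (122,80), (303,78), (313,346) and (137,352). The plate corners are at (138,115), (287,108), (293,326) and (155,333).

```bash
python3 - <<'E'
from h import *
cal=np.load("pics/wu.npy",allow_pickle=True).item()
f=lambda pts:np.array([ray(cal,(260+x/3.5,150+y/3.5),.062)[:2]*1000 for x,y in pts])
for pts in ([(120,80),(303,76),(313,347),(137,353)],[(138,115),(287,108),(293,326),(155,333)]):
    P=f(pts); d=(P[2]+P[3]-P[0]-P[1])/2; print(P.mean(0).round(1),np.linalg.norm(d).round(1),np.degrees(np.arctan2(d[1],d[0])).round(2),np.linalg.norm(P[0]-P[1]).round(1))
E
```

```text
[483.  151.8] 74.6 -111.8 47.7
[482.4 150.5] 60.0 -111.62 39.1
```

```bash
cat >> h.py <<'E'
UY=-1.950; U=np.array([.483,.1523]); CY=np.radians(-91.8); C=np.array([.4857,-.1596]); GX=.008
ax=lambda a:np.array([np.cos(a),np.sin(a)])
E
python3 - <<'E'
from h import *
g=U+GX*ax(UY); p=lambda z:[*map(float,g),z]
q=quat(UY,p(.1)); gripper_to(.08); r.move_to(p(.13),q)
print(r.move_l(p(.050),vel=.1,guard=15)); gripper_to(.03,45)
print(telemetry.current_opening(),telemetry.current_finger_force())
r.move_l(p(.16),vel=.12); print(telemetry.current_opening(),telemetry.current_wrist_force(),telemetry.current_torque())
c=C+GX*ax(CY); P=[*map(float,c),.16]; q=quat(CY,P); print(inverse_kinematics(P,q)); r.move_to(P,q)
look("held",["gear_unit","hub_center","cradle_seat"]); print(telemetry.current_t(),telemetry.current_ee_pos())
E
```

```text
False
0.049666120494343595 44.99762535095215
0.04985845274012128 [-0.38578628 -0.37156039 -7.9171027 ] [ 0.04346604  0.04425754 -0.02970141]
[-4.67976076e-01  2.35690239e-01  1.74650800e+00 -4.44089210e-16
  1.15939442e+00 -4.36560150e-01]
gear_unit [([0.4881, -0.1578, 0.1097], 0.68)]
hub_center [([0.4839, -0.2556, 0.1504], 0.73)]
cradle_seat []
{'fx': 394.6161, 'fy': 394.6161, 'cx': 323.1434, 'cy': 240.5441, 'position': [0.4874, -0.0833, 0.3143], 'orientation': [0.1451, 0.9893, -0.0156, -0.0027]}
7.675 [ 0.48568713 -0.16642568  0.16001547]
```

View pics/held.png

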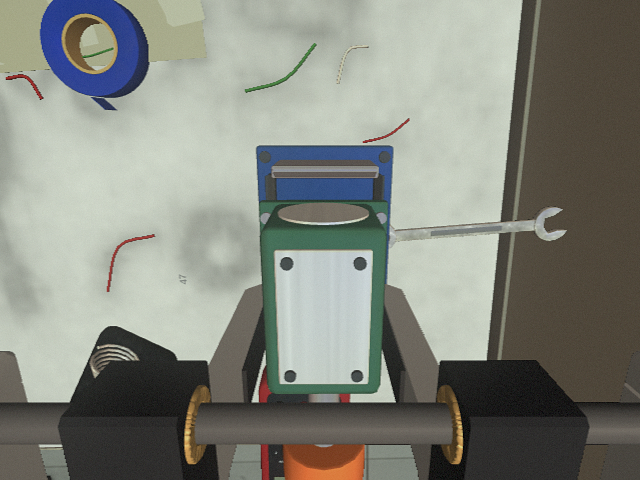

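The held unit is level and its sides line up with the cradle. Plate corners are at (275,250), (372,250), (369,384) and (278,384); the cradle's back-edge corners are at (257,147) and (392,147).

```bash
python3 - <<'E'
from h import *
cal=np.load("pics/held.npy",allow_pickle=True).item()
e=ax(CY); n=np.array([-e[1],e[0]])
loc=lambda uv,z:(lambda d:np.round([1000*d@e,1000*d@n],1))(ray(cal,uv,z)[:2]-C)
print("plate",[loc(p,.172) for p in [(275,250),(372,250),(369,384),(278,384)]])
print("housing",[loc(p,.172) for p in [(263,227),(386,227),(379,392),(268,392)]])
print("base",[loc(p,.01) for p in [(257,147),(392,147)]], "backplate top",[loc(p,.065) for p in [(272,171),(379,171)]])
E
```

```text
plate [array([-29.9, -19.1]), array([-29.9,  17.7]), array([29.6, 18.5]), array([ 29.6, -19.9])]
housing [array([-38.9, -23.3]), array([-38.9,  22.6]), array([33.6, 22.9]), array([ 33.6, -24.3])]
base [array([-58.4, -50.7]), array([-58.4,  50.8])] backplate top [array([-47., -33.]), array([-47.,  34.])]
```

```bash
python3 - <<'E'
from h import *
x,y=map(float,C+(GX+.001)*ax(CY))
r.move_l([x,y,.10],vel=.1)
print(r.move_l([x,y,.0595],vel=.04,guard=10),telemetry.current_ee_pos(),telemetry.current_wrist_force())
im=vision.snapshot("side"); cv2.imwrite("pics/seat.png",cv2.resize(im[200:360,200:400],None,fx=3,fy=3)[:,:,::-1]); print(telemetry.current_t())
E
```

```text
True [ 0.48502943 -0.16837743  0.060182  ] [-9.69489541e-01 -3.29017741e-03  6.78832855e+00]
9.4167
```

View pics/seat.png

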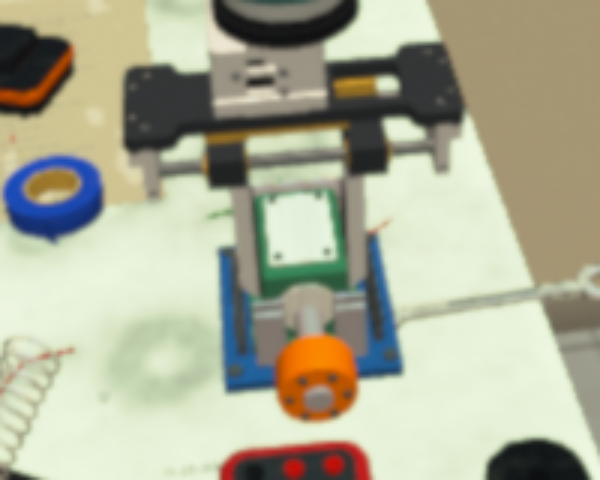

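The unit is seated: contact came at TCP z 0.060, and the shaft passes through the fork with the hub at crop px (318,378). Now I'll release it and look at the hub.

```bash
python3 - <<'E'
from h import *
gripper_to(.074); r.hold(.4)
p=np.array(telemetry.current_ee_pos()); r.move_l([p[0],p[1],.19],vel=.15)
im,cal=look("rel",["gear_unit","hub_center"]); print(telemetry.current_t())
E
```

```text
gear_unit [([0.4853, -0.1575, 0.0134], 0.92)]
hub_center [([0.4819, -0.2557, 0.0466], 0.63)]
{'fx': 394.6161, 'fy': 394.6161, 'cx': 323.1434, 'cy': 240.5441, 'position': [0.4855, -0.0841, 0.344], 'orientation': [0.144, 0.9894, -0.0151, -0.0061]}
11.575
```

View pics/rel.png

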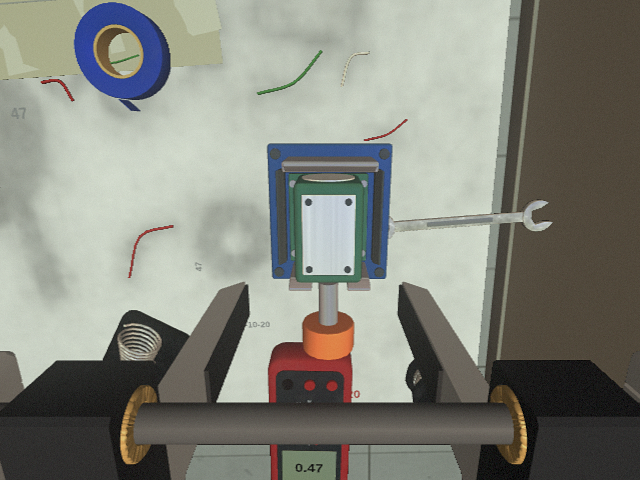

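```bash
python3 - <<'E'
from h import *
cal=np.load("pics/rel.npy",allow_pickle=True).item()
e=ax(CY); n=np.array([-e[1],e[0]])
loc=lambda uv,z:(lambda d:np.round([1000*d@e,1000*d@n],1))(ray(cal,uv,z)[:2]-C)
print("plate",[loc(p,.072) for p in [(302,194),(354,194),(353,275),(303,275)]])
print("hub",[loc(p,z) for p,z in [((328,314),.066),((328,358),.066),((328,335),.066),((303,330),.044),((354,330),.044)]])
print("meter",[loc(p,z) for p,z in [((310,343),.049),((310,345),.02)]], [d["at"] for d in models.mark_of("multimeter","wrist")])
E
```

```text
plate [array([-28.2, -19.4]), array([-28.2,  16.7]), array([32. , 17.3]), array([ 32.1, -19.6])]
hub [array([66.9, -1. ]), array([106.1,  -0.9]), array([85.3, -0.9]), array([ 93.3, -22.1]), array([93.1, 21.3])]
meter [array([102.8, -16. ]), array([122.4, -17.4])] [[0.4636, -0.3631, 0.0018]]
```

```bash
python3 - <<'E'
from h import *
e=ax(CY); n=np.array([-e[1],e[0]])
P=lambda x,z:[*map(float,C+x*e-.0008*n),z]
cx=lambda:round(float(1000*(np.array(telemetry.current_ee_pos())[:2]-C)@e),1)
p0=P(.092,.11); r.move_to(p0,quat(CY,p0)); gripper_to(.062)
print(r.move_l(P(.092,.050),vel=.08,guard=10)); gripper_to(.03,40); print(telemetry.current_opening(),telemetry.current_finger_force(),cx())
print("out",r.move_l(P(.118,.050),vel=.03,guard=14),cx(),telemetry.current_wrist_force()); r.hold(.4)
look("out",["gear_unit","hub_center"])
print(cx(),telemetry.current_wrist_force(),telemetry.current_opening(),telemetry.current_t())
E
```

```text
False
0.0430849476746896 40.00035524368286 92.2
out True 102.5 [0.82138164 0.28921017 4.13812448]
gear_unit [([0.4911, -0.1646, 0.0076], 0.9)]
hub_center [([0.4807, -0.2655, 0.0474], 0.95)]
{'fx': 394.6161, 'fy': 394.6161, 'cx': 323.1434, 'cy': 240.5441, 'position': [0.4837, -0.1794, 0.2047], 'orientation': [0.1429, 0.9896, -0.0166, -0.0027]}
102.5 [-0.88610409 -3.09906081  5.18584729] 0.04315269460141313 15.0167
```

View pics/out.png

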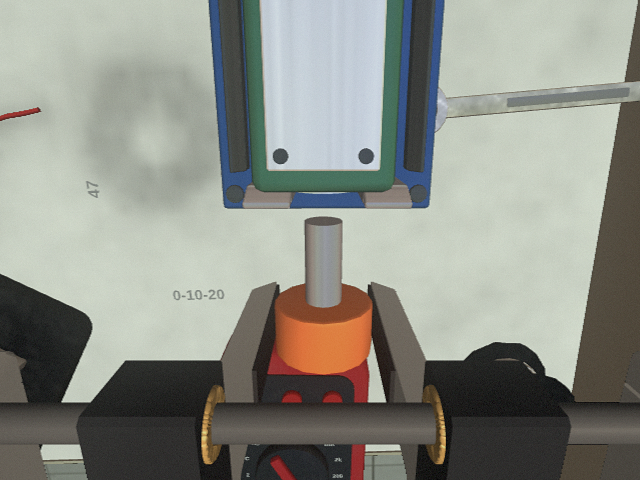

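```bash
python3 - <<'E'
from h import *
e=ax(CY); n=np.array([-e[1],e[0]])
def go(nm,L):
    cal=np.load(f"pics/{nm}.npy",allow_pickle=True).item()
    for t,uv,z in L: d=ray(cal,uv,z)[:2]-C; print(nm,t,np.round([1000*d@e,1000*d@n],1))
go("out",[("plate front",(323,170),.072),("housing front",(323,190),.072),("neck end top",(323,219),.052),("neck end mid",(323,226),.044),("hub in top",(323,318),.066),("hub out top",(323,368),.066),("base front",(323,208),.01),("prong front top",(270,208),.06)])
go("rel",[("plate front",(328,275),.072),("housing front",(328,282),.072),("hub in top",(328,335),.066),("neck vis start",(328,283),.052)])
im=vision.snapshot("side"); cv2.imwrite("pics/side_out.png",cv2.resize(im[220:370,210:400],None,fx=4,fy=4,interpolation=cv2.INTER_CUBIC)[:,:,::-1])
for c in ["side"]: print([(d["at"],d["score"]) for n in ["gear_unit","hub_center"] for d in models.mark_of(n,c)])
E
```

```text
out plate front [34.5 -1.5]
out housing front [41.2 -1.6]
out neck end top [56.  -1.6]
out neck end mid [60.9 -1.6]
out hub in top [92.2 -1.7]
out hub out top [114.6  -1.7]
out base front [60.3 -1.7]
out prong front top [ 49.8 -21.4]
rel plate front [32.  -1.1]
rel housing front [37.6 -1.1]
rel hub in top [85.3 -0.9]
rel neck vis start [46.8 -1. ]
[([0.4812, -0.1622, 0.0078], 0.65), ([0.4786, -0.2636, 0.0419], 0.96)]
```

View pics/side_out.png

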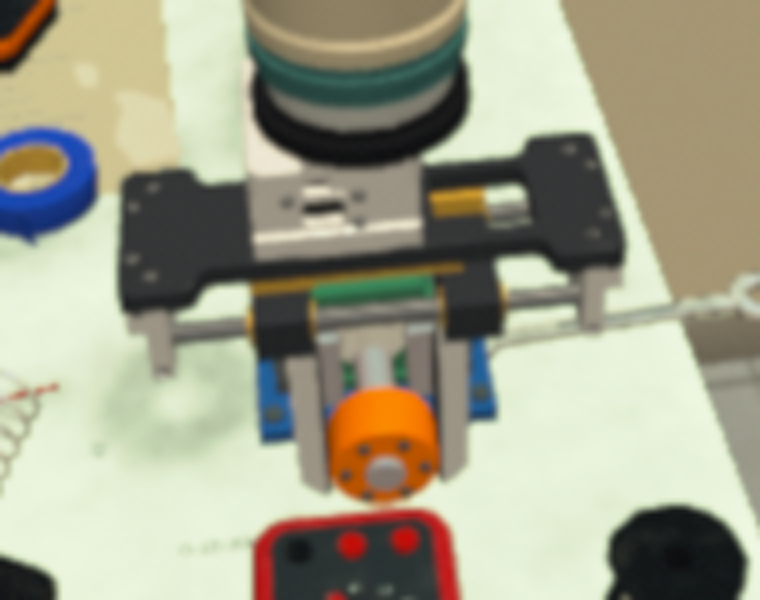

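The out view fits the shaft being at its outer stop: the neck's inner rim is about 18 mm off the housing face, and the unit is against the fork. I'll pull once more, firmly, to confirm the stop, then push in.

```bash
python3 - <<'E'
from h import *
e=ax(CY); n=np.array([-e[1],e[0]])
P=lambda x,z:[*map(float,C+x*e-.0008*n),z]
cx=lambda:round(float(1000*(np.array(telemetry.current_ee_pos())[:2]-C)@e),1)
F=lambda:np.round(telemetry.current_wrist_force(),1)
print("out",r.move_l(P(.112,.050),vel=.02,guard=18),cx(),F()); r.hold(.4); print(cx(),F())
print("in",r.move_l(P(.070,.050),vel=.03,guard=18),cx(),F()); r.hold(.4); print(cx(),F(),telemetry.current_opening())
print(telemetry.current_t())
E
```

```text
out True 102.6 [0.4 0.6 3.9]
102.6 [0.1 3.  2.1]
in True 76.6 [ 0.1 -1.1  2.7]
76.9 [1.4 3.8 0.5] 0.043104061105834306
17.3167
```

The total travel was 26 mm: 18 mm of end float plus 8 mm of cradle play, with firm stops at both ends. I'll release, lift clear and verify.

```bash
python3 - <<'E'
from h import *
gripper_to(.064); p=telemetry.current_ee_pos(); r.hold(.2); r.move_l([p[0],p[1],.20],vel=.12)
look("end",["gear_unit","hub_center"]); print(telemetry.current_t())
E
```

```text
gear_unit [([0.4907, -0.1557, 0.0111], 0.68)]
hub_center [([0.4818, -0.24, 0.0465], 0.65)]
{'fx': 394.6161, 'fy': 394.6161, 'cx': 323.1434, 'cy': 240.5441, 'position': [0.4852, -0.1552, 0.3545], 'orientation': [0.1415, 0.9898, -0.0169, -0.0023]}
19.6
```

View pics/end.png

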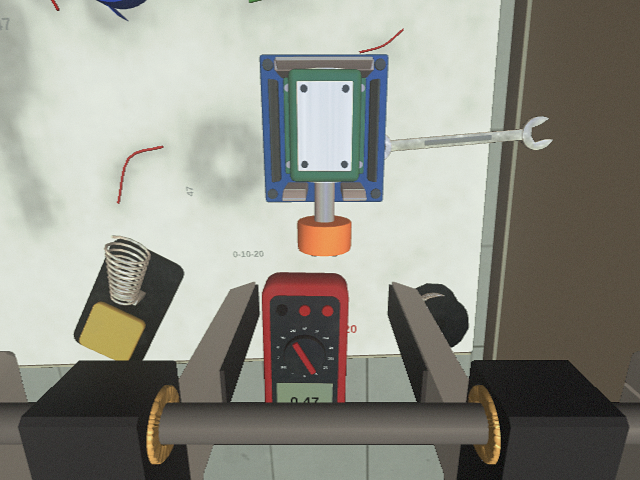

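The unit sits flat in the cradle against the back plate, with the hub in close to the fork (325,236) and the gripper clear. The multimeter has not moved.

```bash
python3 -c "
from plant import r
print(r.sign_off())"
```

```text
the job is handed in; nothing more can be done
None
```

The gear unit is seated in the blue cradle, its shaft was pulled fully out and then pushed fully in to its stops, and the job is handed in; the sign-off returned no verdict.

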